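Release the ratchet clamp and take out the glued blank

ROBOT

A 6-joint arm with a two-finger parallel gripper is mounted at the origin on the work surface. World frame = base frame: x ahead of the robot, y to its left, z up, the work surface at z = 0. Lengths are in m, angles in rad, forces in N, time in s.
With the tool pointing down it reaches from about 0.375 to 0.925 m from the base axis. Payload 5.7 kg.
Tool frame: the origin (TCP) lies at the very end of the fingers, on their centre line; the grasp point (between the pads) lies 19 mm behind it (tcp_to_grasp is the z of the grasp point in the tool frame, in m); z points along the fingers, y is the direction in which the jaws open and shut (so a half turn about z gives the same grasp; the last joint's range is limited). The gripper opens to 88 mm and grips with 3 to 60 N. Pads are 20 mm wide; open, the fingers measure 115 mm over their backs; the gripper's body (75 mm by 178 mm) begins 61 mm behind the grasp point.
Start: joints at [-1.355, 0.359, 1.51, -0, 1.272, -0.115], TCP at [0.195, -0.567, 0.223] pointing down, gripper open.
Joint ranges: [-2.97, 2.97], [-1.01, 2.36], [0.21, 2.38], [-0.96, 4.11], [0.2, 2.71], [-2.98, 2.98]. Speed limits (rad/s): [2.39, 2.39, 3.14, 3.14, 3.14, 3.14].

INTERFACE

Orientations are given as a unit quaternion [w, x, y, z].
In Python, from cell import * gives the robot as it stands. The module is installed in compiled form; this text tells all that it offers.
- The arm moves only by the tool send_rows, never from a script. Its argument "deltas" is one flat list of numbers, 6 for each row, row after row: the shift along the tool's x, y, z scaled (see below), then the turn, a rotation vector about the tool's x, y, z scaled (see below). In form: [tx, ty, tz, ax, ay, az, tx, ty, tz, ax, ay, az, ...]. A call has exactly 8 rows; each row shifts and turns the commanded pose from where the row before left it, along the tool's axes as they then stand; what a row does not reach is not made up. The controller multiplies each number of a shift by 0.02 m and each number of a turn by pi/4 rad. A row lasts 1/8 s, in which the tool goes at most 62.5 mm and 10.7 degrees, less where a joint would pass 70% of its speed; a pose out of reach is approached as far as the arm can. A call with a number of a shift or a turn outside -1 to 1 is refused whole. A call with a gripper value outside its range is refused whole. "jaw" is the closure, from -1 (fully open) to 1 (shut), so that 0 is half open, set as the call begins (left out, the last holds). The fingers move at their own pace and stop on an object; "force" is the grip in N (left out, the last holds). Time passes only in rows, so rows that do not move let the fingers close, or fill a call up. It gives the time, the measured TCP pose, the force and the opening at its end, in the units of the state.
- state(): the state, without advancing time (a new reading comes with each control period).
- snapshot(name): name is "scene" or "top" or "wrist"; returns a dict with "color" (384x512x3 uint8, red, green, blue), "fov_y" (degrees; the focal length in pixels is half the picture's height over the tangent of half this angle, whatever the lens; pixels are square), "cx", "cy" (the principal point, pixels), "k1" (the pictures are not rectified: a ray, as slopes to the right and down, at radius r is drawn at 1 + k1 r^2 times it, then the intrinsics apply), "origin" and "rotation" of the camera in the world. Camera axes: x right, y down, z forward; pixel columns grow to the right and rows downward; lengths in m; the calibration is good to about 2 mm. A picture is of the moment at which its call begins. There is no depth.
- finish_job(): hands the job in, once; it reports no verdict.
Trained networks look in the newest picture that a camera, given by its name, has taken for a name from the list of things; names that differ only in an ending like _2 or _b are one class to them, and where a whole thing is asked for, a point or a joint stands for the part that bears it (a point fixed in the world has none). Each returns a list of dicts, best first, with "p" (0 to 1); they miss things now and then, are a little off and sometimes report something else, mostly with a low value. They report only what shows in the picture. A call takes as long as a camera call. They do not tell look-alikes from the thing itself.
- recognise(camera, target): "extent" ([left, top, width, height] in pixels, round what is visible of it).
- outline_of(camera, target): "pixels" (384x512 bool, what is visible of it) and "extent" ([left, top, width, height] in pixels, round what is visible of it).
- pinpoint(camera, target): "location" ([column, row] in pixels: a listed point, or the origin of a listed thing).
The state is a dict: "time": time; "joint_positions": joint angles; "joint_vel": joint speeds; "joint_torque": joint torques, N m; "ee_pos": TCP position; "tool_rot": TCP orientation; "ft_force": force on the tool from outside, world axes, zero at the start; "ft_torque": the same for the moment, N m; "gripper_width": finger opening in m.
Only numpy, scipy, OpenCV 4.12 (cv2) and the standard library are available. Lean on these libraries where they do the work, as an engineer would, in place of code of your own. Each camera call takes 0.05 s, during which the arm holds its last target.

TASK

The glue has dried: gently hold down the brass thumb button so the pawl stays off the ratchet wheel until the moving jaw of the clamp has crept fully back, taking care not to lean hard on the button. Only then lift the striped wooden blank out of the open clamp and stand it upright in the plywood tray, set down rather than dropped, without knocking the other things about.

Things in the scene. Friction and masses are not known exactly. Their poses are not given: they have to be found in the camera images.
- clamp: wooden bench clamp, screwed down. Origin under the base at mid-width. Base 130 mm wide (x -65 to 65), 305 long (y -120 to 185), 20 thick. On it, towards +y: fixed jaw (y -112 to -82, 110 wide, top 78 mm above table), blank (y -82 to -50), moving jaw with cork pad (back at y -15 when tight, top 78), ratchet wheel, pawl, brass thumb button (x 0, y 173).
- wheel_axis (a point): centre of the steel ratchet wheel (80 mm across, 12 mm thick, axis along the clamp's x), at the clamp's y 60, 62 mm above the table; its top is 102 mm high.
- thumb_mid (a point): fixed point on the clamp's x 0, y 173 line, 78 mm above the table: where the top of the brass thumb button (flat, round, 24 mm across) would be with its screw at mid-setting. The screw is set differently every time and this is not measured: the real top is up to 12 mm higher or lower. Press straight down, feeling for it.
- pawl: dark steel pawl, a rocker, with the button on its tail. Origin on its pivot (clamp y 118, 72 mm high), axes as the clamp's at rest. Pressing the button lifts the claw off the wheel: a spring resists with 3 N at first, 1 N more per mm; claw clear after 5 to 7 mm (6 to 8 N), hard stop at 9 mm (about 9 N). Over 15 N bends it. Let go, it springs back and stops the jaw where it is.
- jaw (a joint): travel of the moving jaw in m: 0 tight as found, 0.032 fully open; it moves to the clamp's +y. A return spring drives it, so it creeps back by itself in about 2 to 3 s as long as the pawl is held off; it cannot be pulled back against the pawl.
- blank: hardwood blank of light and dark stripes, 100 long (x) x 32 thick (y) x 90 mm high, 0.13 to 0.27 kg, standing on the clamp's base, squeezed between fixed jaw and sprung cork pad, 32 mm proud of the jaws; parallel to the clamp. Origin under its centre, 20 mm above the table as found. With the jaw open there are 28 mm between it and the pad.
- tray: plywood tray, screwed down, 185 (x) x 125 (y) mm outside, walls 6 mm thick and 26 mm high, floor 6 mm thick. Origin under its centre.
- glue: white glue bottle, 52 mm across, 125 mm high, standing beside the clamp; origin under its centre
- awl: wooden-handled screwdriver-like awl, 170 mm long, lying beside the clamp
- offcut: wooden offcut 90 x 35 x 22 mm lying beside the tray
- mallet: light hammer with wooden handle, 250 mm long, lying at the far side
- mug: white mug, 80 mm across, 95 mm high
- covers: stack of brown book boards 110 x 160 x 28 mm, lying at the far side
- paste: amber jar, 68 mm across, 70 mm high
Mind the look-alikes: they are no part of the job. There is more than one size of the blank; the one meant has the size given above.

How it is judged:
On the way:
1. the jaw has backed off fully, the blank still standing in the clamp (value of joint jaw above 0.028 m and z of blank in the frame of clamp below 0.03 m and distance of blank from where it was at the start of the episode below 0.02 m), for 0.2 s.
At the end, for the whole second after the job is handed in: The jaw is open (28 mm or more of its 32 mm), and the blank stands upright (within 0.1 rad) and still on the tray's floor (underside within 12 mm of the tray's underside height), its centre within 60 mm of the tray's, released (value of joint jaw above 0.028 m and horizontal distance between blank and tray below 0.06 m and z of blank in the frame of tray below 0.012 m and angle between blank's own z axis and vertical below 0.1 rad and linear speed of blank below 0.02 m/s and contact force between the fingers and blank below 0.1 N); the robot touches nothing.
It fails at once if the pawl or its button is pressed with more than 15 N (contact force between any of the fingers, the arm and pawl above 15 N).
It fails at once if the blank is dragged about while the clamp is still tight (value of joint jaw below 0.02 m and distance of blank from where it was at the start of the episode above 0.012 m).
It fails at once if the blank is dropped (linear speed of blank above 0.5 m/s and contact force between the fingers and blank below 0.05 N).
It fails at once if a bystander is knocked away or over (distance of any of glue, awl, offcut, mallet, mug, covers, paste from where it was at the start of the episode above 0.03 m or angle between any of glue, mug, paste's own z axis and vertical above 0.5 rad).
It also fails if it takes over 58 s, if anything falls off the work surface, if the arm or the gripper's body presses on something with over 40 N, if the wrist force passes 120 N, or if a joint passes its speed limit or range.

## Working session

There is one attempt and no reset: what is moved stays moved. The work goes in short steps, Python scripts to look and compute and a tool call to move; the robot and the scene stay as the last step left them, time stands still between calls to the robot, and variables do not carry over. Pictures are saved under pics/ and viewed, and the job is handed in when it is done.

Besides the shell and the picture viewer there is one more tool, called after "Call:" as name(argument=value, ...) on one line, values as JSON. send_rows: Moves the arm, as the interface text tells. Its arguments: {"type":"object","properties":{"deltas":{"type":"array"},"jaw":{"type":"number"},"force":{"type":"number"}},"required":["deltas"]}

```bash
mkdir -p pics; cat > h.py <<'E'
from cell import *
import numpy as np, cv2
def shot(cam,name):
    s=snapshot(cam); cv2.imwrite('pics/'+name+'.png',s['color'][:,:,::-1]); return s
def K(s):
    f=192/np.tan(np.radians(s['fov_y'])/2); return f
def ray(s,p):
    f=K(s); xd=(p[0]-s['cx'])/f; yd=(p[1]-s['cy'])/f
    x,y=xd,yd
    for _ in range(30):
        q=1+s['k1']*(x*x+y*y); x,y=xd/q,yd/q
    return np.array(s['origin']),np.array(s['rotation'])@np.array([x,y,1.])
def onz(s,p,z):
    o,d=ray(s,p); t=(z-o[2])/d[2]; return o+t*d
def proj(s,P):
    c=np.array(s['rotation']).T@(np.array(P)-np.array(s['origin'])); x,y=c[0]/c[2],c[1]/c[2]
    q=1+s['k1']*(x*x+y*y); f=K(s); return np.array([x*q*f+s['cx'],y*q*f+s['cy']])
E
python3 - <<'E'
from h import *
np.set_printoptions(precision=4,suppress=True)
st=state()
for k in st: print(k,np.round(st[k],4))
S={}
for c in ['scene','top','wrist']:
    s=shot(c,c+'0'); S[c]=s
    print(c,s['fov_y'],s['cx'],s['cy'],s['k1'],np.round(s['origin'],3),np.round(s['rotation'],3).tolist())
    for t,z in [('clamp',0),('wheel_axis',.062),('thumb_mid',.078),('pawl',.072),('blank',.02),('tray',0),('glue',0),('awl',0.01),('offcut',0),('mallet',0),('mug',0),('covers',0),('paste',0)]:
        for r in pinpoint(c,t)[:3]:
            if r['p']>.15: print(' ',t,round(r['p'],2),np.round(r['location'],1),onz(s,r['location'],z))
import pickle; pickle.dump(S,open('S0.pkl','wb'))
E
```

```text
time 0.0
joint_positions [-1.3551  0.3595  1.5114 -0.      1.2725 -0.1151]
joint_vel [-0.0005 -0.0011 -0.0003  0.0004  0.0001  0.0017]
joint_torque [  0.0022 -51.5365 -27.0733   0.0676   0.035   -0.0001]
ee_pos [ 0.1947 -0.5668  0.2218]
tool_rot [-0.0009  0.9864  0.1646 -0.0001]
ft_force [-0.1903 -0.055   0.3235]
ft_torque [-0.0272  0.0549  0.0386]
gripper_width 0.0877
scene 46.89147173393359 261.589685797642 187.43157091001285 -0.08162115023553215 [1.108 0.275 1.001] [-0.164, 0.534, 0.791, -0.251]Traceback (most recent call last):
  File "<stdin>", line 11, in <module>
  File "h.py", line 14, in onz
    o,d=ray(s,p); t=(z-o[2])/d[2]; return o+t*d
        ~~~^^^^^
  File "h.py", line 12, in ray
    return np.array(s['origin']),np.array(s['rotation'])@np.array([x,y,1.])
                                 ~~~~~~~~~~~~~~~~~~~~~~~^~~~~~~~~~~~~~~~~~~
ValueError: matmul: Input operand 1 has a mismatch in its core dimension 0, with gufunc signature (n?,k),(k,m?)->(n?,m?) (size 3 is different from 4)
```

Rotation is a quaternion; fixing.

```bash
python3 - <<'E'
t=open('h.py').read()
t=t.replace("import numpy as np, cv2","import numpy as np, cv2\nfrom scipy.spatial.transform import Rotation as R\ndef Q(q): return R.from_quat(np.array(q)[[1,2,3,0]]).as_matrix()\n")
t=t.replace("np.array(s['rotation'])","Q(s['rotation'])")
open('h.py','w').write(t)
E
python3 - <<'E'
from h import *
np.set_printoptions(precision=4,suppress=True)
S={}
for c in ['scene','top','wrist']:
    s=shot(c,c+'0'); S[c]=s
    print(c,s['fov_y'],s['cx'],s['cy'],s['k1'],np.round(s['origin'],3),np.round(s['rotation'],3).tolist())
    for t,z in [('clamp',0),('wheel_axis',.062),('thumb_mid',.078),('pawl',.072),('blank',.02),('tray',0),('glue',0),('awl',0.01),('offcut',0),('mallet',0),('mug',0),('covers',0),('paste',0)]:
        for r in pinpoint(c,t)[:3]:
            if r['p']>.15: print(' ',t,round(r['p'],2),np.round(r['location'],1),onz(s,r['location'],z))
import pickle; pickle.dump(S,open('S0.pkl','wb'))
E
```

```text
scene 46.89147173393359 261.589685797642 187.43157091001285 -0.08162115023553215 [1.108 0.275 1.001] [-0.164, 0.534, 0.791, -0.251]
  clamp 0.43 [202.1 284.5] [ 0.7823 -0.0214  0.    ]
  wheel_axis 0.7 [288.3 207.6] [0.5379 0.1065 0.062 ]
  thumb_mid 0.61 [325.3 228.2] [0.5695 0.2115 0.078 ]
  pawl 0.71 [304.1 216. ] [0.5524 0.1526 0.072 ]
  blank 0.85 [362.2 166.9] [0.3096 0.2447 0.02  ]
  blank 0.82 [222.6 152.6] [ 0.4074 -0.1396  0.02  ]
  blank 0.65 [236.5 196.2] [ 0.5298 -0.0416  0.02  ]
  tray 0.85 [165.7 188.3] [ 0.5669 -0.2411  0.    ]
  glue 0.66 [221.8 225.1] [ 0.6151 -0.0469  0.    ]
  awl 0.7 [304.6 186.1] [0.4246 0.1146 0.01  ]
  awl 0.66 [168.6 189. ] [ 0.5714 -0.2273  0.01  ]
  awl 0.19 [132.  173.8] [ 0.5642 -0.3496  0.01  ]
  offcut 0.85 [131.8 173.3] [ 0.5574 -0.3574  0.    ]
  offcut 0.27 [301.4 182.9] [0.4107 0.1012 0.    ]
  mallet 0.9 [328.7 304.6] [0.717  0.2758 0.    ]
  mug 0.86 [140.3 233.6] [ 0.7175 -0.2328  0.    ]
  covers 0.71 [200.7 284.8] [ 0.7843 -0.0242  0.    ]
  paste 0.82 [418.1 222.1] [0.4162 0.4286 0.    ]
top 47.072824273577204 254.961645430605
[... 499 characters left out ...]
   ]
  glue 0.85 [282.6 175.6] [ 0.6243 -0.0426  0.    ]
  awl 0.71 [225.8 247.6] [0.4251 0.1157 0.01  ]
  awl 0.64 [186.5 194.8] [0.5713 0.2248 0.01  ]
  offcut 0.74 [392.1 199.8] [ 0.5539 -0.3487  0.    ]
  offcut 0.29 [169.4 139.2] [0.732  0.2773 0.    ]
  mallet 0.75 [185.8 188.4] [0.5905 0.2286 0.    ]
  mallet 0.56 [168.3 142.1] [0.7236 0.2803 0.    ]
  mug 0.67 [346.1 137.7] [ 0.7318 -0.2244  0.    ]
  covers 0.67 [274.4 123.4] [ 0.7746 -0.0215  0.    ]
  paste 0.91 [113.9 248.7] [0.4228 0.4295 0.    ]
  paste 0.31 [230.4 203.4] [0.5474 0.1035 0.    ]
wrist 68.06425606599903 256.9155379341213 191.27031699155236 0.020851539774861507 [ 0.269 -0.542  0.385] [0.117, 0.805, -0.575, -0.084]
```

```bash
python3 -c "
import cv2,numpy as np
for n in ['scene','top']:
    i=cv2.imread(f'pics/{n}0.png'); cv2.imwrite(f'pics/{n}0b.png',cv2.resize(i,(800,600),interpolation=cv2.INTER_CUBIC))
"
```

```text
(no output)
```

View pics/scene0b.png

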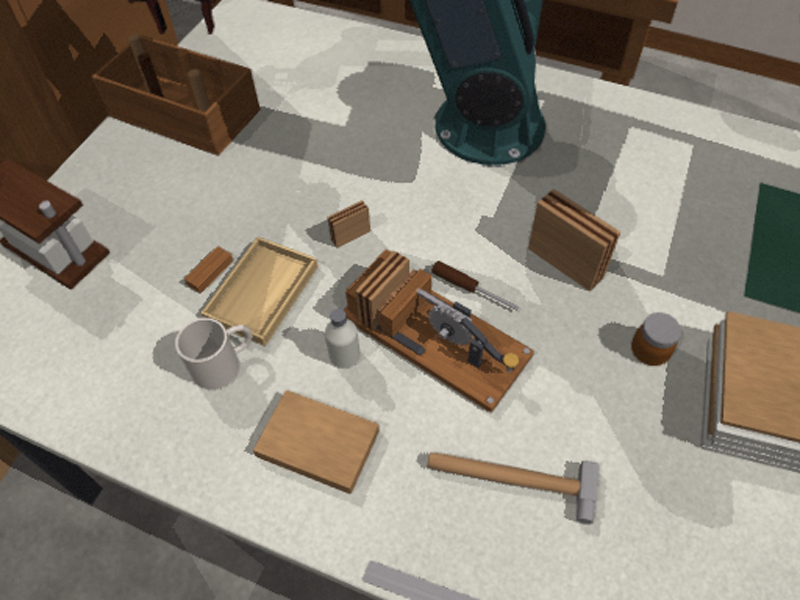

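View pics/top0b.png

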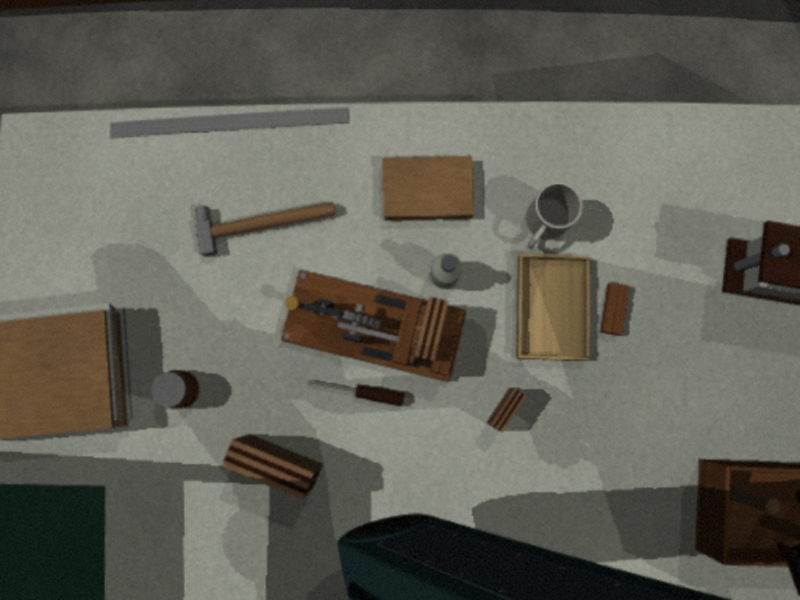

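View pics/wrist0.png

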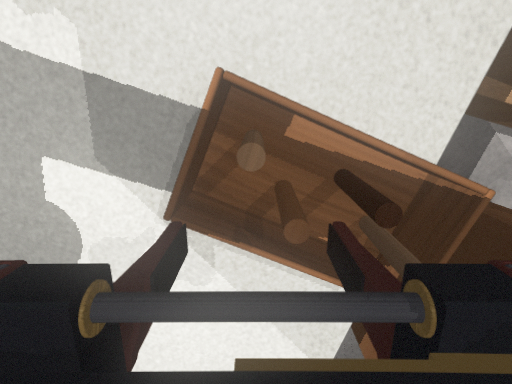

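The scene shows the clamp mid-table, with its button at (511,360) in the 800-wide view and at (290,302) in the top view. The blank is in the clamp at about (432,330) in the top view. The tray is at (554,306) top, the glue bottle is at (446,270) top close to the clamp, and two look-alike blanks stand nearer the robot. I'll zoom in to fit the poses.

```bash
cat > fit.py <<'E'
from h import *
import pickle
from scipy.optimize import least_squares
np.set_printoptions(precision=4,suppress=True)
S=pickle.load(open('S0.pkl','rb'))
E
python3 - <<'E'
from fit import *
def crop(n,x0,y0,w,h,k,out):
    i=S[n]['color'][y0:y0+h,x0:x0+w,::-1]
    i=cv2.resize(i,None,fx=k,fy=k,interpolation=cv2.INTER_CUBIC)
    i=cv2.convertScaleAbs(i,alpha=1.5,beta=10)
    for a in range(0,w,10): cv2.line(i,(a*k,0),(a*k,4 if (x0+a)%50 else 14),(0,255,255),1); 
    for a in range(0,w,20): cv2.putText(i,str(x0+a),(a*k,24),0,.35,(0,0,255),1)
    for a in range(0,h,20): cv2.putText(i,str(y0+a),(0,a*k+4),0,.35,(0,0,255),1)
    cv2.imwrite('pics/'+out,i)
crop('top',170,160,140,100,5,'ctop.png')
crop('scene',215,150,135,120,5,'cscene.png')
E
```

```text
(no output)
```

View pics/ctop.png

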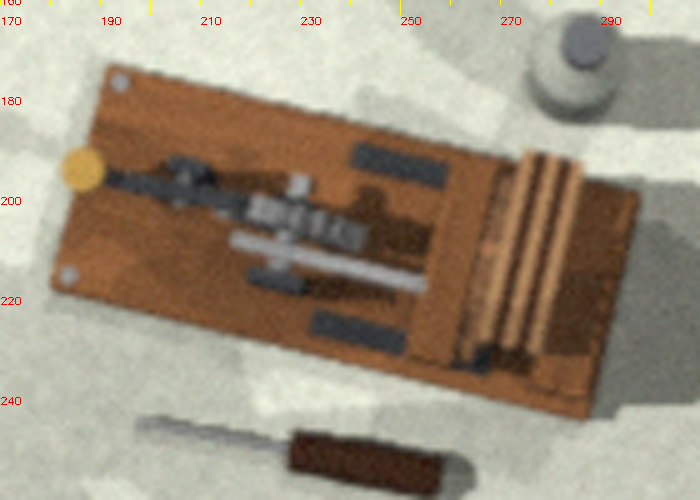

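View pics/cscene.png

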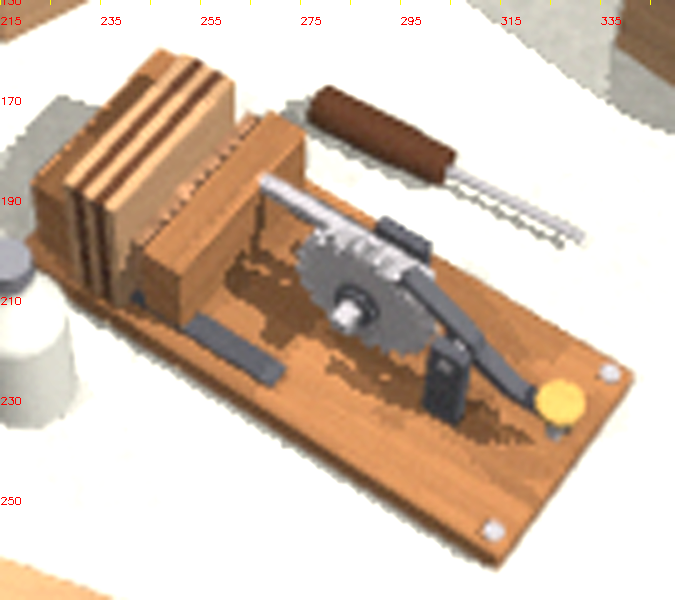

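```bash
python3 - <<'E'
from fit import *
def W(p,c): # clamp frame to world; p=(x,y,yaw)
    a=p[2]; return np.array([p[0]+np.cos(a)*c[0]-np.sin(a)*c[1], p[1]+np.sin(a)*c[0]+np.cos(a)*c[1], c[2]])
obs=[('top',(191.6,172.6),(65,185,20)),('top',(180.3,218),(-65,185,20)),('top',(287.2,243),(-65,-120,20)),('top',(297.6,198.4),(65,-120,20)),
('scene',(341.4,225),(-65,185,20)),('scene',(314.4,260.6),(65,185,20)),
('scene',(228.3,186.8),(50,-82,110)),('scene',(236.5,192.2),(50,-50,110)),('scene',(254.3,161.6),(-50,-82,110)),('scene',(262,166.5),(-50,-50,110)),
('top',(274.5,190.4),(50,-50,110)),('top',(286,192.5),(50,-82,110)),('top',(266.2,228.5),(-50,-50,110)),('top',(277.5,230.2),(-50,-82,110))]
def res(p,full=False):
    r=[]
    for i,(n,px,c) in enumerate(obs):
        r.append(proj(S[n],W(p,np.array(c)/1000))-px)
    return np.array(r) if full else np.ravel(r)
f=least_squares(res,[.53,.05,-.2],loss='soft_l1'); print(f.x); print(res(f.x,True).round(1))
p=f.x
for sel in ['top','scene']:
    o2=obs; 
    obs=[o for o in o2 if o[0]==sel]; g=least_squares(res,p); print(sel,g.x); obs=o2
for c in [(0,173,78),(0,60,62),(0,-66,20)]: print(c,W(p,np.array(c)/1000))
# button triangulation
def tri(pts):
    A=np.zeros((3,3));b=np.zeros(3)
    for n,px in pts:
        o,d=ray(S[n],px); d/=np.linalg.norm(d); M=np.eye(3)-np.outer(d,d); A+=M;b+=M@o
    X=np.linalg.solve(A,b); return X,[proj(S[n],X)-px for n,px in pts]
print('button',tri([('top',(186.4,193.9)),('scene',(327,230.4))]))
# tray
tr=[(517,254),(591,256),(590,359),(517,357)]
print([onz(S['top'],np.array(t)*.64,.026)[:2] for t in tr])
for c in ['top']:
    o=[x for x in [0]]
E
```

```text
[ 0.5318  0.0466 -0.2225]
[[-1.1 -1.5]
 [-0.6 -1. ]
 [ 1.6 -2. ]
 [ 1.  -4. ]
 [-0.4 -0.9]
 [ 0.4  1.9]
 [-0.3 -1. ]
 [ 2.  -0.3]
 [-2.6 -2.1]
 [-0.1 -1.4]
 [-0.9 -0.1]
 [-0.1  0.4]
 [-1.   0.3]
 [ 0.2  1.4]]
top [ 0.5299  0.0463 -0.2264]
scene [ 0.5332  0.0475 -0.223 ]
(0, 173, 78) [0.5699 0.2153 0.078 ]
(0, 60, 62) [0.545  0.1051 0.062 ]
(0, -66, 20) [ 0.5172 -0.0178  0.02  ]
button (array([0.567 , 0.2161, 0.0663]), [array([-0.1241,  0.039 ]), array([-0.1427,  0.0009])])
[array([ 0.6556, -0.1747]), array([ 0.6513, -0.3061]), array([ 0.4698, -0.2977]), array([ 0.4745, -0.1701])]
```

```bash
cat >> h.py <<'E'
def plan(dst,yaw,rows,turnrows=None):
    st=state(); M=Q(st['tool_rot']); p=np.array(st['ee_pos']); 
    a0=np.arctan2(M[1,0],M[0,0]); dy=(yaw-a0+np.pi)%(2*np.pi)-np.pi
    T=np.array([[np.cos(yaw),np.sin(yaw),0],[np.sin(yaw),-np.cos(yaw),0],[0,0,-1]]) # rows: target tool axes in world
    T0=np.array([[np.cos(a0),np.sin(a0),0],[np.sin(a0),-np.cos(a0),0],[0,0,-1]])
    d=np.array(dst)-p
    err=R.from_matrix(M.T@T.T).as_rotvec()
    print('pos',p.round(4),'yaw',round(a0,4),'dyaw',round(dy,4),'dw',d.round(4),'total units in cur frame',(T0@d/.02).round(2),'in target frame',(T@d/.02).round(2),'per row',(T@d/.02/rows).round(3),'rotvec units',(err/(np.pi/4)).round(3),'n',rows)
E
python3 - <<'E'
from h import *
plan([.54,.20,.25],-.225,40)
s=state(); w=snapshot('wrist'); print(Q(w['rotation'])[:,2], (Q(s['tool_rot']).T@(np.array(w['origin'])-s['ee_pos'])).round(4),(Q(s['tool_rot']).T@Q(w['rotation'])).round(3))
E
```

```text
pos [ 0.1949 -0.5674  0.2226] yaw 0.3308 dyaw -0.5558 dw [0.3451 0.7674 0.0274] total units in cur frame [ 28.79 -30.69  -1.37] in target frame [  8.26 -41.26  -1.37] per row [ 0.207 -1.031 -0.034] rotvec units [-0.     0.     0.708] n 40
[-0.27107627 -0.09215679 -0.9581361 ] [ 7.89e-02 -1.00e-04 -1.62e-01] [[ 0.    -0.958 -0.286]
 [ 1.     0.001 -0.001]
 [ 0.001 -0.286  0.958]]
```

Call:
send_rows(deltas=[0.6,-0.8,-0.05,0,0,0.0885,0.5,-0.9,-0.05,0,0,0.0885,0.5,-0.9,-0.05,0,0,0.0885,0.4,-0.95,-0.05,0,0,0.0885,0.4,-0.95,-0.05,0,0,0.0885,0.3,-1,-0.05,0,0,0.0885,0.3,-1,-0.05,0,0,0.0885,0.2,-1,-0.05,0,0,0.0885], jaw=1, force=20)

```text
time: 3.25
ee_pos: [0.2463, -0.4106, 0.2308]
tool_rot: [0.0, 0.994, -0.114, 0.0]
ft_force: [-0.4, 0.2, -0.9]
gripper_width: 0.0113
```

```bash
python3 - <<'E'
from h import *
plan([.54,.20,.25],-.225,32)
E
```

```text
pos [ 0.2463 -0.4106  0.2308] yaw -0.2276 dyaw 0.0026 dw [0.2937 0.6106 0.0192] total units in cur frame [  7.42 -33.06  -0.96] in target frame [  7.5  -33.04  -0.96] per row [ 0.234 -1.032 -0.03 ] rotvec units [ 0.    -0.    -0.003] n 32
```

Call:
send_rows(deltas=[0.4,-1,0,0,0,0,0.4,-1,0,0,0,0,0.4,-1,0,0,0,0,0.4,-1,0,0,0,0,0.4,-1,0,0,0,0,0.4,-1,0,0,0,0,0.4,-1,0,0,0,0,0.4,-1,0,0,0,0])

```text
time: 4.25
ee_pos: [0.3446, -0.269, 0.2308]
tool_rot: [0.0, 0.994, -0.112, 0.0]
ft_force: [-0.1, -0.4, -0.7]
gripper_width: 0.0007
```

Call:
send_rows(deltas=[0.4,-1,0,0,0,0,0.4,-1,0,0,0,0,0.4,-1,0,0,0,0,0.4,-1,0,0,0,0,0.4,-1,0,0,0,0,0.4,-1,0,0,0,0,0.4,-1,0,0,0,0,0.4,-1,0,0,0,0])

```text
time: 5.25
ee_pos: [0.4428, -0.1272, 0.2308]
tool_rot: [-0.0, 0.994, -0.112, 0.0]
ft_force: [-0.5, -0.8, -0.6]
gripper_width: 0.0007
```

Call:
send_rows(deltas=[0.1,-1,0,0,0,0,0.1,-1,0,0,0,0,0.1,-1,0,0,0,0,0.1,-1,0,0,0,0,0.1,-1,0,0,0,0,0.1,-1,0,0,0,0,0.1,-0.6,0,0,0,0,0,0,0,0,0,0])

```text
time: 6.25
ee_pos: [0.4857, -0.0019, 0.2307]
tool_rot: [0.0, 0.994, -0.112, 0.0]
ft_force: [-0.1, 0.0, -0.1]
gripper_width: 0.0007
```

```bash
python3 - <<'E'
from h import *
import pickle
st=state(); print({k:np.round(st[k],3) for k in ['time','ee_pos','tool_rot','joint_positions','ft_force','gripper_width']})
w=shot('wrist','w1'); pickle.dump(w,open('w1.pkl','wb'))
i=cv2.imread('pics/w1.png'); cv2.imwrite('pics/w1b.png',cv2.resize(i,(800,600),interpolation=cv2.INTER_CUBIC))
E
```

```text
{'time': np.float64(6.25), 'ee_pos': array([ 0.486, -0.002,  0.231]), 'tool_rot': array([ 0.   ,  0.994, -0.112,  0.   ]), 'joint_positions': array([-0.146,  0.185,  1.738, -0.   ,  1.218,  1.649]), 'ft_force': array([-0.111,  0.041, -0.12 ]), 'gripper_width': np.float64(0.001)}
```

View pics/w1b.png

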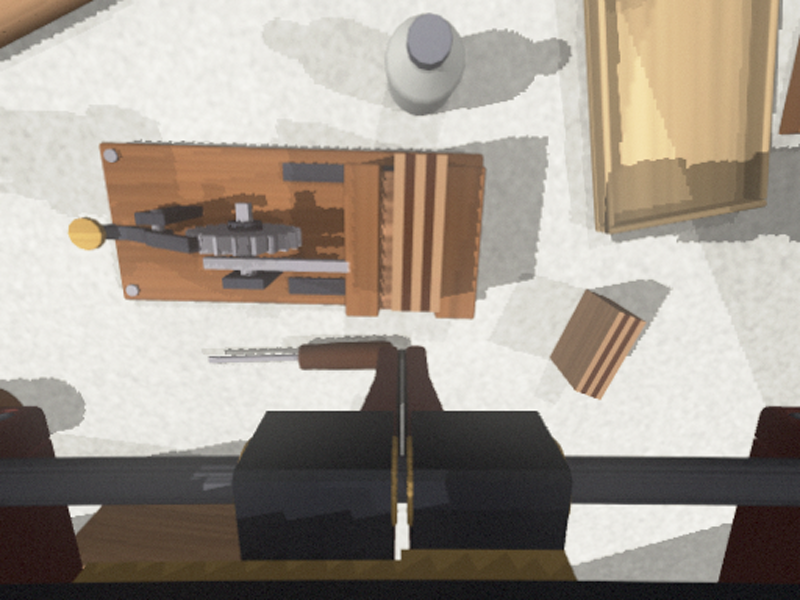

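The wrist picture shows the whole clamp clearly: button at (86,233), blank top from (395,153) to (447,312), base corners at (101,143), (126,298) and (484,154). I'll refine the fit with these.

```bash
python3 - <<'E'
from h import *
import pickle
i=cv2.imread('pics/w1.png')
a=cv2.resize(i[80:210,35:175],None,fx=5,fy=4.5,interpolation=cv2.INTER_CUBIC); a=cv2.resize(i[80:200,35:185],None,fx=5,fy=5,interpolation=cv2.INTER_CUBIC); cv2.imwrite('pics/w1L.png',a)
a=cv2.resize(i[85:205,200:350],None,fx=5,fy=5,interpolation=cv2.INTER_CUBIC); cv2.imwrite('pics/w1R.png',a)
E
```

```text
(no output)
```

View pics/w1L.png

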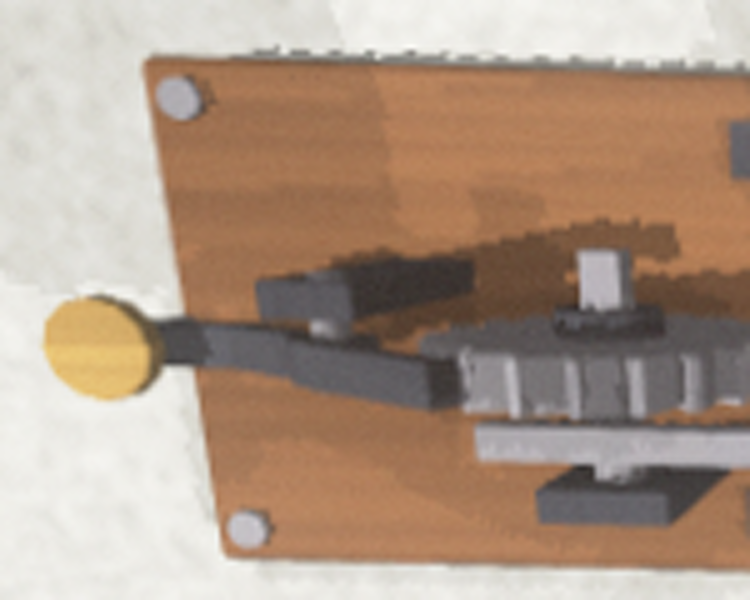

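View pics/w1R.png

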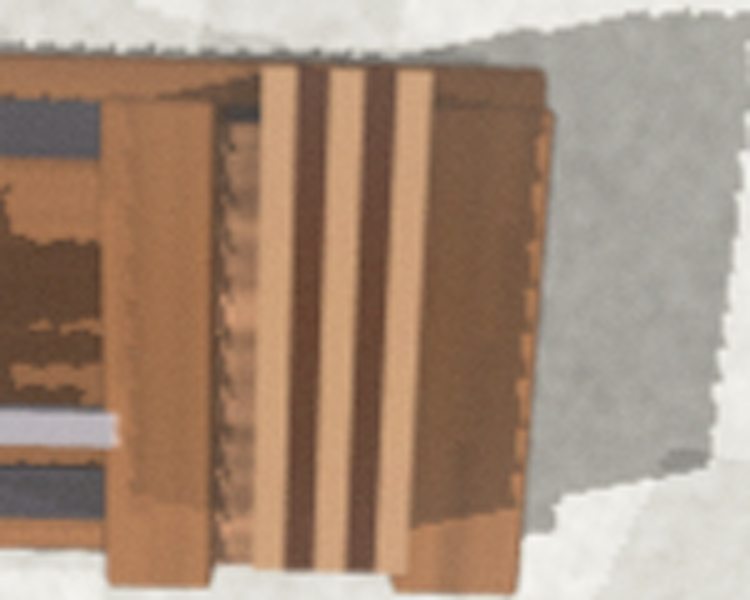

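```bash
cat > fit2.py <<'E'
from fit import *
S['w1']=pickle.load(open('w1.pkl','rb'))
def W(p,c):
    a=p[2]; return np.array([p[0]+np.cos(a)*c[0]-np.sin(a)*c[1], p[1]+np.sin(a)*c[0]+np.cos(a)*c[1], c[2]])
def fitp(obs):
    def res(p,full=False):
        r=[proj(S[n],W(p,np.array(c)/1000))-np.array(px) for n,px,c in obs]
        return np.array(r) if full else np.ravel(r)
    f=least_squares(res,[.53,.05,-.2],loss='soft_l1'); print(f.x); print(res(f.x,True).round(1).tolist()); return f.x
def tri(pts):
    A=np.zeros((3,3));b=np.zeros(3)
    for n,px in pts:
        o,d=ray(S[n],px); d/=np.linalg.norm(d); M=np.eye(3)-np.outer(d,d); A+=M;b+=M@o
    X=np.linalg.solve(A,b); return X,[proj(S[n],X)-px for n,px in pts]
E
python3 - <<'E'
from fit2 import *
o=[('w1',(63.6,91),(65,185,20)),('w1',(79.4,191.8),(-65,185,20)),('w1',(309.2,98.2),(65,-120,20)),
('w1',(252,97.6),(50,-50,110)),('w1',(286.4,98.4),(50,-82,110)),('w1',(250,198.6),(-50,-50,110)),('w1',(281.4,199.4),(-50,-82,110)),
('w1',(196.5+25,104.6),(55,-15,78)),('w1',(221,201.5),(-55,-15,78)),('w1',(306.8,203),(-55,-112,78))]
p=fitp(o); print(p)
print('blank only',fitp(o[3:7]),'base only',fitp(o[:3]))
print('thumb',W(p,(0,.173,.078)),'blank',W(p,(0,-.066,.02)))
b=(54.4,149.4)
for h in [.066,.072,.078,.084,.09]: 
    P=onz(S['w1'],b,h); a=p[2]; d=P[:2]-p[:2]; print(h,P, 'clamp xy',np.cos(a)*d[0]+np.sin(a)*d[1],-np.sin(a)*d[0]+np.cos(a)*d[1])
print(tri([('top',(186.4,193.9)),('scene',(327,230.4)),('w1',b)]))
print(tri([('scene',(327,230.4)),('w1',b)]))
E
```

```text
[ 0.5269  0.0455 -0.2333]
[[-2.3, -0.9], [0.5, 0.0], [0.8, -4.7], [0.1, 8.0], [-0.6, 7.5], [1.7, 6.3], [0.6, 5.8], [-2.1, -4.3], [1.1, -1.9], [-1.5, -2.6]]
[ 0.5269  0.0455 -0.2333]
[ 0.5347  0.0443 -0.2476]
[[0.2, 0.1], [-0.2, 0.1], [0.4, -0.1], [-0.4, -0.2]]
[ 0.5233  0.0462 -0.249 ]
[[-1.1, -0.2], [-0.1, 0.5], [1.4, 0.0]]
blank only [ 0.5347  0.0443 -0.2476] base only [ 0.5233  0.0462 -0.249 ]
thumb [0.5669 0.2138 0.078 ] blank [ 0.5116 -0.0187  0.02  ]
0.066 [0.5668 0.2163 0.066 ] clamp xy -0.000633508331956828 0.17539070057987377
0.072 [0.5667 0.212  0.072 ] clamp xy 0.00029067474082156153 0.17116201902234615
0.078 [0.5667 0.2076 0.078 ] clamp xy 0.00121485781359984 0.16693333746481856
0.084 [0.5666 0.2033 0.084 ] clamp xy 0.0021390408863782295 0.16270465590729094
0.09 [0.5665 0.199  0.09  ] clamp xy 0.003063223959156633 0.1584759743497633
(array([0.567 , 0.2161, 0.0662]), [array([-0.1276,  0.075 ]), array([-0.1273, -0.0198]), array([-0.0194, -0.1341])])
(array([0.5668, 0.2163, 0.066 ]), [array([-0.0134,  0.0103]), array([-0.0171,  0.032 ])])
```

```bash
python3 - <<'E'
from fit2 import *
pb=(.5347,.0443,-.2476); print('blank',W(pb,(0,-.066,.02)))
print('topbase'); 
fitp([('top',(191.2,172.2),(65,185,20)),('top',(179.9,217.8),(-65,185,20)),('top',(286.8,243),(-65,-120,20)),('top',(297.2,198.6),(65,-120,20))])
print('topblank');p=fitp([('top',(274.1,190),(50,-50,110)),('top',(285.6,192.1),(50,-82,110)),('top',(265.8,228.1),(-50,-50,110)),('top',(277.1,229.8),(-50,-82,110))])
print(W(p,(0,-.066,.02)))
plan([.567,.2155,.10],-.248,8)
plan([.567,.2155,.10],-.248,13)
E
```

```text
blank [ 0.5185 -0.0197  0.02  ]
topbase
[ 0.5252  0.0486 -0.246 ]
[[-0.5, -0.2], [-1.1, -0.1], [0.5, 1.3], [1.1, -0.7]]
topblank
[ 0.534   0.0464 -0.2239]
[[-0.4, -0.6], [0.4, -0.0], [-0.5, -0.1], [0.6, 0.9]]
[ 0.5194 -0.018   0.02  ]
pos [ 0.4855 -0.0024  0.2307] yaw -0.2245 dyaw -0.0235 dw [ 0.0815  0.2179 -0.1307] total units in cur frame [  1.55 -11.53   6.53] in target frame [  1.28 -11.56   6.53] per row [ 0.16  -1.445  0.817] rotvec units [0.   0.   0.03] n 8
pos [ 0.4855 -0.0024  0.2307] yaw -0.2245 dyaw -0.0235 dw [ 0.0815  0.2179 -0.1307] total units in cur frame [  1.55 -11.53   6.53] in target frame [  1.28 -11.56   6.53] per row [ 0.098 -0.889  0.503] rotvec units [0.   0.   0.03] n 13
```

Call:
send_rows(deltas=[0.11,-1,0,0,0,0.03,0.11,-1,0,0,0,0,0.11,-1,0,0,0,0,0.11,-1,0,0,0,0,0.11,-1,0,0,0,0,0.11,-1,0,0,0,0,0.11,-1,0.4,0,0,0,0.11,-1,0.6,0,0,0])

```text
time: 7.3
ee_pos: [0.5421, 0.1499, 0.2101]
tool_rot: [-0.0, 0.992, -0.124, 0.0]
ft_force: [-0.2, 0.5, 0.4]
gripper_width: -0.0001
```

Call:
send_rows(deltas=[0.1,-0.9,0.9,0,0,0,0.1,-0.9,0.9,0,0,0,0.1,-0.9,0.9,0,0,0,0.1,-0.86,0.9,0,0,0,0,0,0.8,0,0,0,0,0,0.6,0,0,0,0,0,0.4,0,0,0,0,0,0,0,0,0])

```text
time: 8.3
ee_pos: [0.5664, 0.215, 0.1023]
tool_rot: [0.0, 0.992, -0.124, -0.0]
ft_force: [-0.0, -0.2, -0.2]
gripper_width: 0.0004
```

```bash
python3 - <<'E'
from h import *
plan([.5668,.216,.074],-.248,8)
st=state(); print(st['ft_force'],st['time'])
E
```

```text
pos [0.5664 0.215  0.1023] yaw -0.2495 dyaw 0.0015 dw [ 0.0004  0.001  -0.0283] total units in cur frame [ 0.01 -0.05  1.41] in target frame [ 0.01 -0.05  1.41] per row [ 0.001 -0.006  0.177] rotvec units [ 0.001  0.001 -0.002] n 8
[-0.00572568 -0.17076328 -0.16365576] 8.3
```

Call:
send_rows(deltas=[0,-0.04,0.3,0,0,0,0,0,0.3,0,0,0,0,0,0.2,0,0,0,0,0,0.2,0,0,0,0,0,0.1,0,0,0,0,0,0.1,0,0,0,0,0,0.1,0,0,0,0,0,0,0,0,0])

```text
time: 9.3
ee_pos: [0.5669, 0.2164, 0.0766]
tool_rot: [-0.0, 0.992, -0.124, -0.0]
ft_force: [-1.0, -0.8, 0.0]
gripper_width: 0.001
```

Call:
send_rows(deltas=[0,0,0.05,0,0,0,0,0,0.05,0,0,0,0,0,0.05,0,0,0,0,0,0.05,0,0,0,0,0,0.05,0,0,0,0,0,0.05,0,0,0,0,0,0.05,0,0,0,0,0,0,0,0,0])

```text
time: 10.3
ee_pos: [0.567, 0.2164, 0.0696]
tool_rot: [-0.0, 0.992, -0.124, -0.0]
ft_force: [-0.4, -0.5, 0.1]
gripper_width: 0.0005
```

Call:
send_rows(deltas=[0,0,0.05,0,0,0,0,0,0.05,0,0,0,0,0,0.05,0,0,0,0,0,0.05,0,0,0,0,0,0,0,0,0,0,0,0,0,0,0,0,0,0,0,0,0,0,0,0,0,0,0])

```text
time: 11.3
ee_pos: [0.5671, 0.2162, 0.0663]
tool_rot: [0.0, 0.992, -0.124, 0.0]
ft_force: [-1.6, -1.9, 6.9]
gripper_width: 0.0004
```

```bash
python3 - <<'E'
from h import *
import pickle
st=state(); print(st['ee_pos'],st['ft_force'])
for k in range(2):
    w=snapshot('wrist'); st=state(); print(st['time'],st['ee_pos'].round(4) if hasattr(st['ee_pos'],'round') else st['ee_pos'],np.round(st['ft_force'],2))
cv2.imwrite('pics/w2.png',w['color'][:,:,::-1])
E
```

```text
[0.56710084 0.21620742 0.06630844] [-1.55189395 -1.86360967  6.89331941]
11.35 [0.5671 0.2162 0.0663] [-1.16 -1.47  6.21]
11.4 [0.5671 0.2162 0.0663] [-1.28 -1.4   5.93]
```

View pics/w2.png

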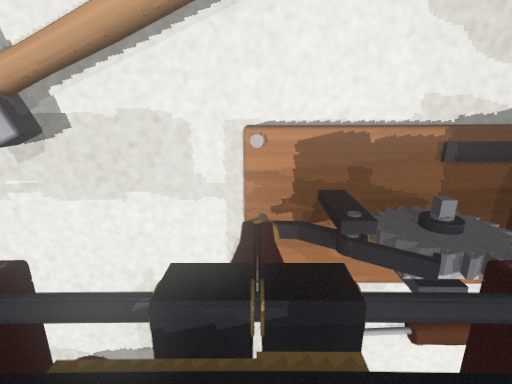

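Call:
send_rows(deltas=[0,0,0.03,0,0,0,0,0,0.03,0,0,0,0,0,0.03,0,0,0,0,0,0.03,0,0,0,0,0,0.03,0,0,0,0,0,0,0,0,0,0,0,0,0,0,0,0,0,0,0,0,0])

```text
time: 12.4
ee_pos: [0.567, 0.2159, 0.0634]
tool_rot: [0.0, 0.992, -0.124, 0.0]
ft_force: [-1.5, -3.0, 6.9]
gripper_width: 0.0003
```

Call:
send_rows(deltas=[0,0,0.02,0,0,0,0,0,0.02,0,0,0,0,0,0.02,0,0,0,0,0,0,0,0,0,0,0,0,0,0,0,0,0,0,0,0,0,0,0,0,0,0,0,0,0,0,0,0,0])

```text
time: 13.4
ee_pos: [0.5671, 0.2158, 0.0623]
tool_rot: [0.0, 0.992, -0.124, 0.0]
ft_force: [-1.5, -3.1, 6.9]
gripper_width: 0.0007
```

```bash
python3 - <<'E'
from h import *
s=shot('scene','s3'); st=state(); print(st['time'],np.round(st['ee_pos'],4),np.round(st['ft_force'],2))
s=shot('top','t3'); st=state(); print(st['time'],np.round(st['ee_pos'],4),np.round(st['ft_force'],2))
i=cv2.imread('pics/s3.png')[140:260,210:350]; j=cv2.imread('pics/scene0.png')[140:260,210:350]
cv2.imwrite('pics/s3c.png',cv2.resize(np.hstack([j,i]),None,fx=2.8,fy=2.8,interpolation=cv2.INTER_CUBIC))
E
```

```text
13.45 [0.567  0.2158 0.0623] [-1.84 -3.14  7.95]
13.5 [0.567  0.2158 0.0623] [-1.95 -2.97  8.73]
```

View pics/s3c.png

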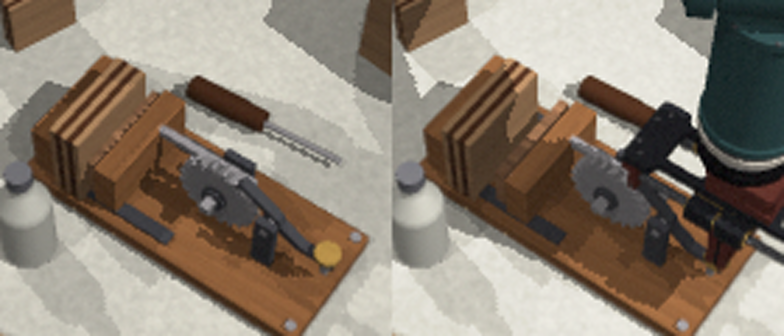

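The jaw has moved off the blank and the claw is clear, so I'll hold here.

Call:
send_rows(deltas=[0,0,0,0,0,0,0,0,0,0,0,0,0,0,0,0,0,0,0,0,0,0,0,0,0,0,0,0,0,0,0,0,0,0,0,0,0,0,0,0,0,0,0,0,0,0,0,0])

```text
time: 14.5
ee_pos: [0.567, 0.2158, 0.0622]
tool_rot: [0.0, 0.992, -0.124, 0.0]
ft_force: [-1.1, -2.6, 8.2]
gripper_width: 0.0007
```

Call:
send_rows(deltas=[0,0,0,0,0,0,0,0,0,0,0,0,0,0,0,0,0,0,0,0,0,0,0,0,0,0,0,0,0,0,0,0,0,0,0,0,0,0,0,0,0,0,0,0,0,0,0,0])

```text
time: 15.5
ee_pos: [0.567, 0.2158, 0.0623]
tool_rot: [0.0, 0.992, -0.124, 0.0]
ft_force: [-1.1, -3.7, 8.4]
gripper_width: 0.0007
```

```bash
python3 - <<'E'
from h import *
s=shot('scene','s4'); st=state(); print(st['time'],np.round(st['ee_pos'],4),np.round(st['ft_force'],2))
s=shot('top','t4')
i=cv2.imread('pics/s4.png')[140:260,210:350]; j=cv2.imread('pics/s3.png')[140:260,210:350]
cv2.imwrite('pics/s4c.png',cv2.resize(np.hstack([j,i]),None,fx=2.8,fy=2.8,interpolation=cv2.INTER_CUBIC))
i=cv2.imread('pics/t4.png')[160:260,180:310]; j=cv2.imread('pics/top0.png')[160:260,180:310]
cv2.imwrite('pics/t4c.png',cv2.resize(np.hstack([j,i]),None,fx=3,fy=3,interpolation=cv2.INTER_CUBIC))
E
```

```text
15.55 [0.567  0.2158 0.0623] [-1.95 -2.8   8.04]
```

View pics/s4c.png

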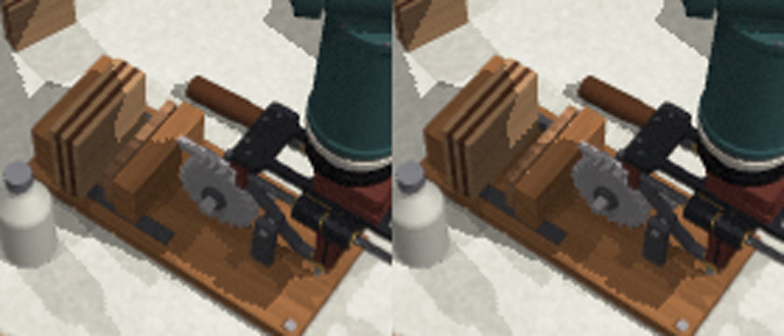

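View pics/t4c.png

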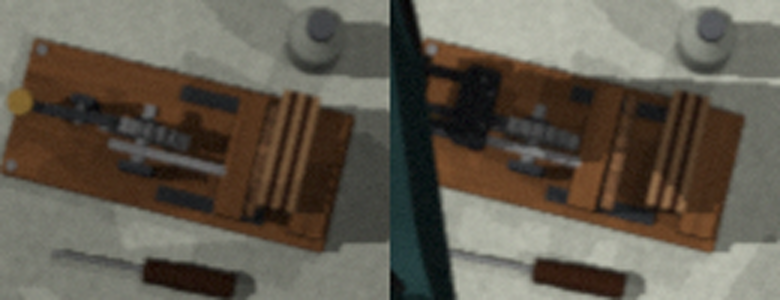

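Call:
send_rows(deltas=[0,0,0,0,0,0,0,0,0,0,0,0,0,0,0,0,0,0,0,0,0,0,0,0,0,0,0,0,0,0,0,0,0,0,0,0,0,0,0,0,0,0,0,0,0,0,0,0])

```text
time: 16.6
ee_pos: [0.567, 0.2158, 0.0622]
tool_rot: [0.0, 0.992, -0.124, 0.0]
ft_force: [-1.3, -2.7, 8.3]
gripper_width: 0.0005
```

```bash
python3 - <<'E'
from fit2 import *
s=shot('scene','s5'); t=shot('top','t5'); st=state(); print(st['time'],np.round(st['ee_pos'],4),np.round(st['ft_force'],2))
for a,b in [('s4','s5'),('s3','s4'),('t4','t5'),('t3','t4')]:
    d=cv2.absdiff(cv2.imread(f'pics/{a}.png'),cv2.imread(f'pics/{b}.png')).max(2)[150:250,215:300]; print(a,b,(d>25).sum())
p=(.525,.047,-.2475)
for jv in [0,.028,.032]:
    print(jv,[proj(t,W(p,(x,-.015+jv,.078))).round(1) for x in (-.055,.055)],[proj(s,W(p,(x,-.015+jv,.078))).round(1) for x in (-.055,.055)])
i=cv2.imread('pics/s5.png').copy()[140:260,210:310]; i=cv2.convertScaleAbs(cv2.resize(i,None,fx=5,fy=5,interpolation=cv2.INTER_CUBIC),alpha=1.5)
for jv,c in [(.028,(0,0,255)),(.032,(0,255,0))]:
    q=[((proj(s,W(p,(x,-.015+jv,.078)))-(210,140)+.5)*5).astype(int) for x in (-.055,.055)]; cv2.line(i,tuple(map(int,q[0])),tuple(map(int,q[1])),c,1)
k=cv2.imread('pics/scene0.png').copy()[140:260,210:310]; k=cv2.convertScaleAbs(cv2.resize(k,None,fx=5,fy=5,interpolation=cv2.INTER_CUBIC),alpha=1.2)
q=[((proj(s,W(p,(x,-.015,.078)))-(210,140)+.5)*5).astype(int) for x in (-.055,.055)]; cv2.line(k,tuple(map(int,q[0])),tuple(map(int,q[1])),(0,255,0),1)
cv2.imwrite('pics/s5c.png',cv2.resize(np.hstack([k,i]),None,fx=.8,fy=.8))
E
```

```text
16.7 [0.567  0.2158 0.0623] [-2.   -1.63  7.39]
s4 s5 0
s3 s4 413
t4 t5 0
t3 t4 252
0 [array([250.7, 230.9]), array([260.8, 189.9])] [array([275.9, 175.7]), array([250.2, 204.7])]
0.028 [array([240.2, 228.3]), array([250.4, 187.4])] [array([284.8, 180.9]), array([259.3, 210.4])]
0.032 [array([238.7, 228. ]), array([248.9, 187. ])] [array([286.1, 181.6]), array([260.6, 211.2])]
```

View pics/s5c.png

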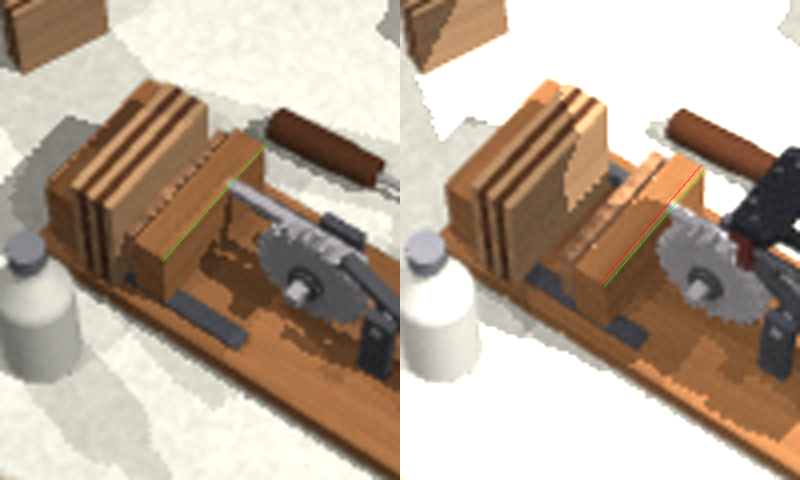

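Call:
send_rows(deltas=[0,0,-0.2,0,0,0,0,0,-0.4,0,0,0,0,0,-0.8,0,0,0,0,0,-1,0,0,0,0,0,-1,0,0,0,0.05,1,-1,0,0,0,0.05,1,-0.6,0,0,0,0.05,1,-0.4,0,0,0])

```text
time: 17.7
ee_pos: [0.5547, 0.1557, 0.1703]
tool_rot: [0.0, 0.992, -0.124, 0.0]
ft_force: [-0.6, 0.5, 0.7]
gripper_width: 0.0002
```

Call:
send_rows(deltas=[0.05,1,-0.3,0,0,0,0.05,1,-0.3,0,0,0,0.05,1,-0.3,0,0,0,0.05,1,-0.3,0,0,0,0.05,1,-0.3,0,0,0,0.05,1,0,0,0,0,0.05,1,0,0,0,0,0,0.5,0,0,0,0], jaw=-1)

```text
time: 18.7
ee_pos: [0.5245, 0.0091, 0.1993]
tool_rot: [-0.0, 0.992, -0.125, -0.0]
ft_force: [0.9, -0.1, -0.8]
gripper_width: 0.0767
```

```bash
python3 - <<'E'
from fit2 import *
w=shot('wrist','w6'); pickle.dump(w,open('w6.pkl','wb'))
plan([.519,-.019,.083],-.2476,8)
print(state()['time'],state()['gripper_width'])
E
```

```text
pos [0.5244 0.0085 0.1993] yaw -0.2499 dyaw 0.0023 dw [-0.0054 -0.0275 -0.1163] total units in cur frame [0.08 1.4  5.81] in target frame [0.08 1.4  5.81] per row [0.01  0.175 0.727] rotvec units [ 0.001  0.001 -0.003] n 8
18.75 0.08094508432391308
```

View pics/w6.png

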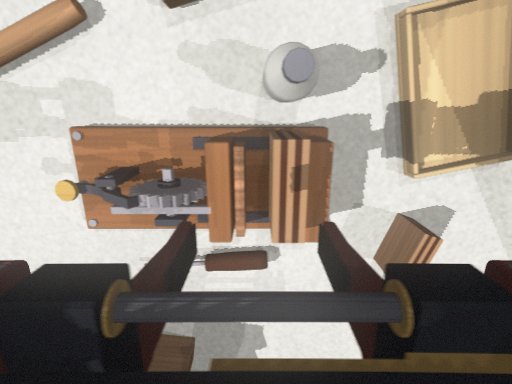

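```bash
python3 - <<'E'
import cv2
i=cv2.imread('pics/w6.png')
cv2.imwrite('pics/w6c.png',cv2.resize(i[120:250,195:345],None,fx=4.6,fy=4.6,interpolation=cv2.INTER_CUBIC))
E
```

```text
(no output)
```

View pics/w6c.png

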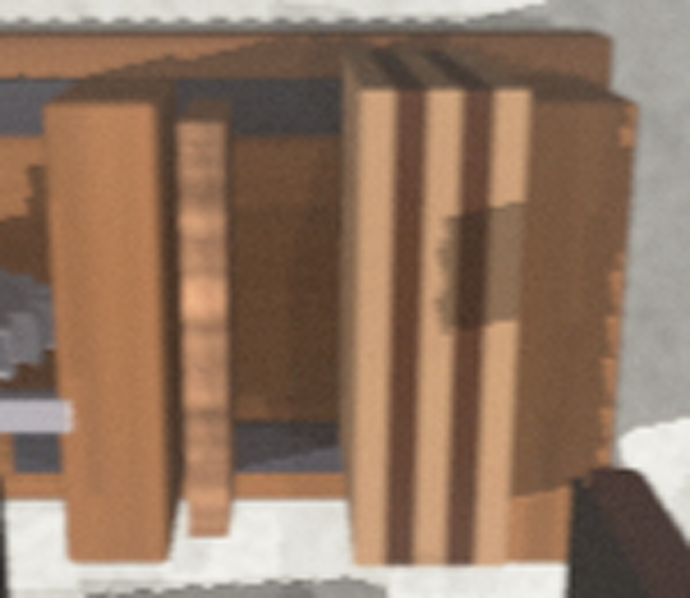

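```bash
python3 - <<'E'
from fit2 import *
S['w6']=pickle.load(open('w6.pkl','rb'))
c=[((360,88),(50,16,110)),((531,90),(50,-16,110)),((355,562),(-50,16,110)),((504,564),(-50,-16,110))]
p=fitp([('w6',(195+u/4.6-.4,120+v/4.6-.4),q) for (u,v),q in c])
plan([p[0],p[1],.083],p[2],8)
# tray, from top rim corners & scene
c=[((517,254),(92.5,62.5,26)),((591,256),(92.5,-62.5,26)),((590,359),(-92.5,-62.5,26)),((517,357),(-92.5,62.5,26))]
print('tray');fitp([('top',np.array(u)*.64-.4,q) for u,q in c])
c2=[((259,239),(-92.5,-62.5,26)),((317,266),(-92.5,62.5,26)),((264,342),(92.5,62.5,26)),((202,308),(92.5,-62.5,26))]
fitp([('scene',np.array(u)*.64-.4,q) for u,q in c2])
fitp([('scene',np.array(u)*.64-.4,q) for u,q in c2]+[('top',np.array(u)*.64-.4,q) for u,q in c])
E
```

```text
[ 0.5186 -0.0202 -0.2496]
[[0.3, -0.1], [-0.2, -0.6], [-0.3, 0.6], [0.2, 0.2]]
pos [0.5244 0.0085 0.1993] yaw -0.2499 dyaw 0.0003 dw [-0.0057 -0.0288 -0.1163] total units in cur frame [0.08 1.46 5.81] in target frame [0.08 1.46 5.81] per row [0.01  0.183 0.727] rotvec units [ 0.001  0.001 -0.   ] n 8
tray
[ 0.564  -0.2361 -0.0361]
[[1.2, -0.7], [-1.1, -0.6], [-0.5, 0.6], [0.5, 0.7]]
[ 0.5663 -0.2326 -0.0575]
[[0.3, -0.4], [1.1, -3.0], [-0.6, 0.1], [-0.6, 4.5]]
[ 0.5644 -0.2347 -0.0445]
[[-0.5, -1.0], [0.4, -4.1], [-0.4, -0.8], [-0.7, 4.1], [1.0, -1.1], [-1.4, -0.6], [-1.3, 0.6], [-0.3, 0.3]]
```

Call:
send_rows(deltas=[0.04,0.73,0,0,0,0,0.04,0.73,0.5,0,0,0,0,0,0.9,0,0,0,0,0,0.9,0,0,0,0,0,0.9,0,0,0,0,0,0.9,0,0,0,0,0,0.9,0,0,0,0,0,0.4,0,0,0])

```text
time: 19.75
ee_pos: [0.5183, -0.0185, 0.09]
tool_rot: [-0.0, 0.992, -0.124, -0.001]
ft_force: [-0.6, 0.2, -0.3]
gripper_width: 0.0878
```

```bash
python3 - <<'E'
from fit2 import *
plan([.5186,-.0202,.083],-.2496,8)
shot('wrist','w7');print(state()['ft_force'],state()['gripper_width'])
E
```

```text
pos [ 0.5183 -0.0185  0.09  ] yaw -0.2488 dyaw -0.0008 dw [ 0.0003 -0.0017 -0.007 ] total units in cur frame [0.04 0.08 0.35] in target frame [0.04 0.08 0.35] per row [0.005 0.01  0.044] rotvec units [0.    0.003 0.001] n 8
[-0.2501  0.2476 -0.5121] 0.08738301327159144
```

View pics/w7.png

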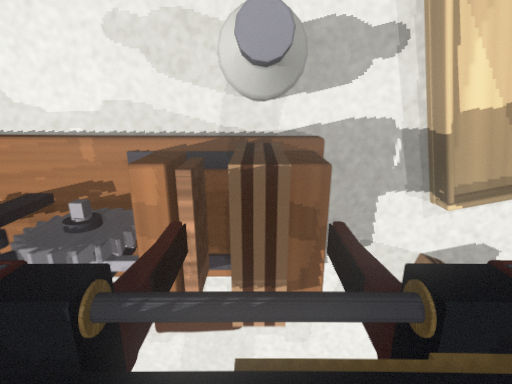

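The blank is centred between the fingers. Next I lower the last 7 mm and close.

Call:
send_rows(deltas=[0.03,0.08,0.15,0,0,0,0,0,0.1,0,0,0,0,0,0.08,0,0,0,0,0,0,0,0,0,0,0,0,0,0,0,0,0,0,0,0,0,0,0,0,0,0,0,0,0,0,0,0,0])

```text
time: 20.8
ee_pos: [0.5195, -0.02, 0.0849]
tool_rot: [-0.0, 0.992, -0.124, -0.0]
ft_force: [-0.4, -0.4, 1.1]
gripper_width: 0.0875
```

Call:
send_rows(deltas=[0,0,0,0,0,0,0,0,0,0,0,0,0,0,0,0,0,0,0,0,0,0,0,0,0,0,0,0,0,0,0,0,0,0,0,0,0,0,0,0,0,0,0,0,0,0,0,0], jaw=1, force=25)

```text
time: 21.8
ee_pos: [0.5195, -0.0199, 0.0849]
tool_rot: [-0.0, 0.992, -0.124, -0.0]
ft_force: [0.2, 0.7, -0.1]
gripper_width: 0.0317
```

Call:
send_rows(deltas=[0,0,-0.2,0,0,0,0,0,-0.4,0,0,0,0,0,-0.6,0,0,0,0,0,-0.8,0,0,0,0,0,-0.8,0,0,0,0,0,-0.8,0,0,0,0,0,-0.8,0,0,0,0,0,-0.8,0,0,0])

```text
time: 22.8
ee_pos: [0.5195, -0.0202, 0.1903]
tool_rot: [0.0, 0.992, -0.124, 0.0]
ft_force: [1.0, 0.3, -1.3]
gripper_width: 0.032
```

```bash
python3 - <<'E'
from fit2 import *
plan([.564,-.2355,.21],-.2496,12)
w=shot('wrist','w8');print(state()['ft_force'],state()['gripper_width'])
s=shot('scene','s8')
i=cv2.imread('pics/w8.png');j=cv2.imread('pics/s8.png'); cv2.imwrite('pics/c8.png',cv2.resize(np.hstack([i,j]),None,fx=.78,fy=.78))
E
```

```text
pos [ 0.5195 -0.0202  0.1903] yaw -0.2487 dyaw -0.0009 dw [ 0.0445 -0.2153  0.0197] total units in cur frame [ 4.81  9.88 -0.98] in target frame [ 4.81  9.88 -0.98] per row [ 0.401  0.823 -0.082] rotvec units [ 0.    -0.001  0.001] n 12
[ 1.0931  0.1328 -0.2652] 0.032225648214405295
```

View pics/c8.png

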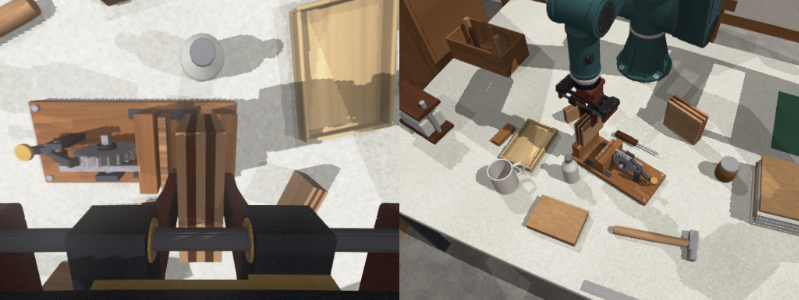

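Call:
send_rows(deltas=[0,0.3,-0.5,0,0,0,0,0.6,-0.5,0,0,0,0,0.8,0,0,0,0,0.2,0.8,0,0,0,0,0.4,0.8,0,0,0,0,0.5,0.8,0,0,0,0,0.5,0.8,0,0,0,0,0.5,0.8,0,0,0,0])

```text
time: 23.9
ee_pos: [0.5327, -0.1422, 0.2087]
tool_rot: [-0.0, 0.992, -0.124, -0.0]
ft_force: [-0.2, -0.3, -0.9]
gripper_width: 0.0319
```

Call:
send_rows(deltas=[0.5,0.8,0,0,0,0,0.5,0.8,0,0,0,0,0.5,0.8,0,0,0,0,0.5,0.8,0,0,0,0,0.4,0.6,0,0,0,0,0.2,0.3,0,0,0,0,0.1,0.1,0,0,0,0,0,0,0,0,0,0])

```text
time: 24.9
ee_pos: [0.5637, -0.2352, 0.2088]
tool_rot: [-0.0, 0.992, -0.124, -0.0]
ft_force: [-0.5, -0.5, -1.9]
gripper_width: 0.0323
```

```bash
python3 - <<'E'
from fit2 import *
plan([.564,-.2355,.075],-.2496,12)
print(state()['ft_force'],state()['gripper_width'])
w=shot('wrist','w9');s=shot('scene','s9')
i=cv2.imread('pics/w9.png');j=cv2.imread('pics/s9.png'); cv2.imwrite('pics/c9.png',cv2.resize(np.hstack([i,j]),None,fx=.78,fy=.78))
E
```

```text
pos [ 0.5637 -0.2352  0.2088] yaw -0.2487 dyaw -0.0009 dw [ 0.0003 -0.0003 -0.1338] total units in cur frame [0.02 0.01 6.69] in target frame [0.02 0.01 6.69] per row [0.001 0.001 0.557] rotvec units [-0.     0.     0.001] n 12
[-0.4681 -0.4956 -1.889 ] 0.03226293776316847
```

View pics/c9.png

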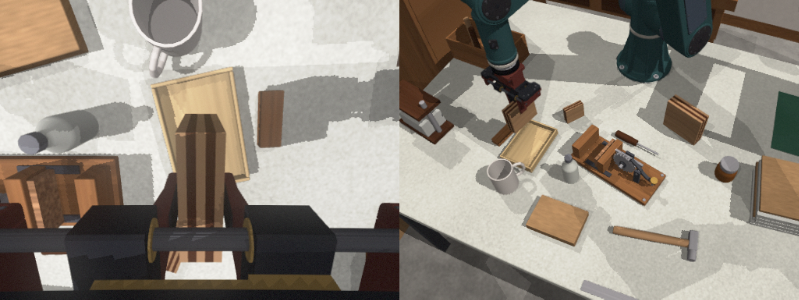

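Call:
send_rows(deltas=[0,0,0.4,0,0,0,0,0,0.8,0,0,0,0,0,0.9,0,0,0,0,0,0.9,0,0,0,0,0,0.9,0,0,0,0,0,0.9,0,0,0,0,0,0.8,0,0,0,0,0,0.4,0,0,0])

```text
time: 26.0
ee_pos: [0.5632, -0.2353, 0.0874]
tool_rot: [-0.0, 0.992, -0.124, -0.001]
ft_force: [0.4, -0.8, -1.2]
gripper_width: 0.0318
```

Call:
send_rows(deltas=[0,0,0.15,0,0,0,0,0,0.1,0,0,0,0,0,0.1,0,0,0,0,0,0.06,0,0,0,0,0,0.06,0,0,0,0,0,0.04,0,0,0,0,0,0,0,0,0,0,0,0,0,0,0])

```text
time: 27.0
ee_pos: [0.5638, -0.2356, 0.0787]
tool_rot: [-0.0, 0.992, -0.124, -0.0]
ft_force: [-0.7, -0.8, -2.1]
gripper_width: 0.0321
```

Still hanging (-2 N). The floor is expected at a TCP height of about 0.071, so I'll lower the last 8 mm slowly.

Call:
send_rows(deltas=[0,0,0.06,0,0,0,0,0,0.06,0,0,0,0,0,0.06,0,0,0,0,0,0.06,0,0,0,0,0,0.05,0,0,0,0,0,0.05,0,0,0,0,0,0,0,0,0,0,0,0,0,0,0])

```text
time: 28.0
ee_pos: [0.5638, -0.2355, 0.0719]
tool_rot: [-0.0, 0.992, -0.124, -0.0]
ft_force: [-0.1, -0.3, -1.9]
gripper_width: 0.0318
```

Call:
send_rows(deltas=[0,0,0.03,0,0,0,0,0,0.03,0,0,0,0,0,0,0,0,0,0,0,0,0,0,0,0,0,0,0,0,0,0,0,0,0,0,0,0,0,0,0,0,0,0,0,0,0,0,0])

```text
time: 29.0
ee_pos: [0.5639, -0.2356, 0.0709]
tool_rot: [-0.0, 0.992, -0.124, 0.0]
ft_force: [-2.7, 0.7, 5.0]
gripper_width: 0.0317
```

Contact felt at 0.0709, as expected, so I'll release.

Call:
send_rows(deltas=[0,0,0,0,0,0,0,0,0,0,0,0,0,0,0,0,0,0,0,0,0,0,0,0,0,0,0,0,0,0,0,0,0,0,0,0,0,0,0,0,0,0,0,0,0,0,0,0], jaw=-0.6)

```text
time: 30.0
ee_pos: [0.5638, -0.2355, 0.0706]
tool_rot: [-0.0, 0.992, -0.124, -0.0]
ft_force: [-0.4, 0.1, -0.4]
gripper_width: 0.0703
```

Call:
send_rows(deltas=[0,0,-0.2,0,0,0,0,0,-0.4,0,0,0,0,0,-0.6,0,0,0,0,0,-0.8,0,0,0,0,0,-0.8,0,0,0,0,0,-0.8,0,0,0,0,0,-0.8,0,0,0,0,0,-0.6,0,0,0])

```text
time: 31.0
ee_pos: [0.5641, -0.2357, 0.172]
tool_rot: [0.0, 0.992, -0.124, 0.0]
ft_force: [0.1, -0.4, 0.2]
gripper_width: 0.0704
```

```bash
python3 - <<'E'
from fit2 import *
st=state();print(st['time'],st['ee_pos'],st['ft_force'],st['gripper_width'])
for n in ['wrist','scene','top']: shot(n,n[0]+'10')
i=cv2.imread('pics/w10.png');j=cv2.imread('pics/s10.png'); cv2.imwrite('pics/c10.png',cv2.resize(np.hstack([i,j]),None,fx=.78,fy=.78))
E
```

```text
31.0 [ 0.5641 -0.2357  0.172 ] [ 0.101  -0.4481  0.2257] 0.07042857227678886
```

View pics/c10.png

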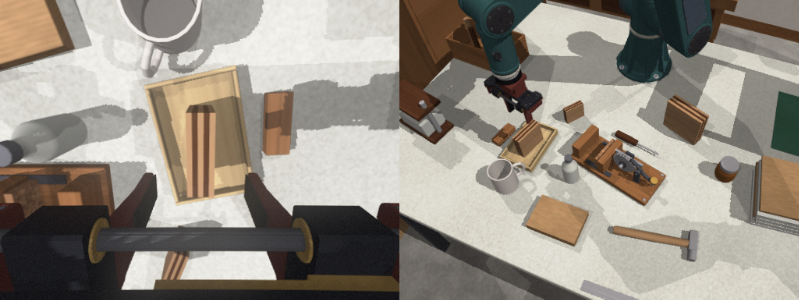

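View pics/t10.png

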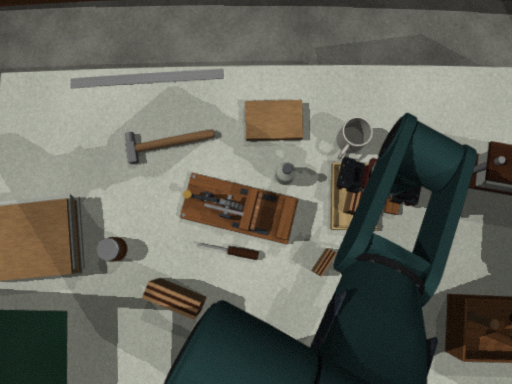

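The wrist view shows the blank standing upright, centred in the tray at about (200,150). The jaw is open and the bystanders are where they were, so I'm handing in.

```bash
python3 -c "
from cell import *
print(finish_job())"
```

```text
the job is handed in; nothing more can be done
None
```

I released the clamp, stood the blank upright in the plywood tray, and handed the job in at about 31 s. No verdict was reported.

- **Clamp release:** I pressed the button with closed fingers. Contact came at about 69 mm high, and I held it about 7 mm down. The vertical force stayed around 7–9 N (about 9 N in all), well below 15 N. In the pictures the jaw stopped moving before I let go, and its back edge matched the fully open 32 mm line. It was still open after I lifted off.
- **Blank:** I gripped it above the jaws at a measured width of 31.7 mm, which confirmed the right size, and carried it clear of the glue bottle. I felt it touch the tray floor at the expected height (TCP 70.9 mm, +5 N) and only then opened the fingers.
- **Last checks:** The blank looked upright and centred in the tray. The gripper was clear above it with no force reading, and the bystanders looked unmoved.

**Disagreements:** The first button-height estimate from the pictures was about 3 mm lower than the real contact height. The blank also sat several millimetres off the clamp's midline, so I centred the grasp on the blank itself. I did not measure the blank's final tilt or the bystanders' positions numerically, only by eye in the pictures.

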